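Try two handle sleeves on the leaning gauge pin and sort them

TASK

One at a time, slide each of the two aluminium sleeves onto the leaning stepped gauge pin as far as it will go, and put it away before trying the other. Stand a sleeve that goes right down to the pin's foot upright in the saucer, and one that stops at the pin's shoulder upright in the small square tray. Leave the other things on the shelf where they are.

Things in the scene. Friction and masses are not known exactly. Their poses are not given: they have to be found in the camera images.
- sleeve_1: plain round aluminium sleeve (open tube), 42 mm outside diameter, 45 mm tall, standing upright on the shelf. Origin at the centre of its lower end, z along its bore. One of the two sleeves has a 32 mm bore, the other a 23.5 mm bore; outside they are alike and it is not told which is which
- sleeve_2: the second plain round aluminium sleeve (open tube), 42 mm outside diameter, 45 mm tall, standing upright on the shelf. Origin at the centre of its lower end, z along its bore. One of the two sleeves has a 32 mm bore, the other a 23.5 mm bore; outside they are alike and it is not told which is which
- sleeve_1_mid (a point): middle of sleeve_1, on its axis, 22.5 mm from either end
- sleeve_2_mid (a point): middle of sleeve_2, on its axis, 22.5 mm from either end
- pin: fixed stepped steel pin, 62 mm long, leaning 30 deg from vertical to the robot's right. Origin: centre of its foot on the stand's sloping 64 x 64 mm face (square to the pin), 70 mm above the shelf; z along the pin to its tip, y level. From the foot: 27 mm diameter to 18 mm, bevel to 23.8 mm diameter at the shoulder (24 mm), 19.5 mm diameter to 52 mm, taper to 8 mm diameter at the tip
- pin_home (a point): on the pin's axis 22.5 mm from the foot: where the middle of a sleeve is when it is right down at the foot
- pin_step (a point): on the pin's axis 46.5 mm from the foot: where the middle of a sleeve is when it rests on the shoulder
- gauge: fixed steel stand of the pin, base plate 110 x 80 mm; origin on the shelf right below the pin's foot; the pin leans to its -x
- saucer: white ceramic saucer, loose, 120 mm across, 16 mm high; its flat inner floor (radius about 33 mm) is 5 mm above the shelf. Origin under its centre, z up
- tray: small square black plastic tray, fixed, 110 x 110 x 18 mm, walls and floor 4 mm, open on top. Origin under its centre, z up
- fork: garden hand fork with wooden handle, 270 mm long, lying on the shelf at the back; origin under the middle, x towards the tines
- nozzle: green plastic spray nozzle, about 90 x 115 mm, 38 mm high, lying on its side near the gauge; origin under its barrel, x along the barrel, grip to -y
- pot: small terracotta pot, 90 mm across, 85 mm high, at the back; origin under its centre
- jar: screw-top glass jar, 64 mm across, 85 mm high, at the right side; origin under its centre
Not all that is in view belongs to the job. Leave any orange or pink look-alike of the sleeve_2 alone.

How it is judged:
By the outcome, as a careful person would: the job done as asked, in the order asked, and still so for the second after the job is handed in, with the robot touching nothing.
It also fails if it takes over 72 s, if anything falls off the work surface, if the arm or the gripper's body presses on something with over 40 N, if the wrist force passes 120 N, or if a joint passes its speed limit or range.

ROBOT

A 7-joint arm with a two-finger parallel gripper is mounted at the origin on the work surface. World frame = base frame: x ahead of the robot, y to its left, z up, the work surface at z = 0. Lengths are in m, angles in rad, forces in N, time in s.
With the tool pointing down it reaches from about 0.425 to 0.925 m from the base axis. Payload 6.8 kg.
Tool frame: the origin (TCP) lies midway between the tips of the shut fingers; the grasp point (between the pads) lies 19 mm behind it (bot.pinch_z is the distance from the TCP to the grasp point, in m); z points along the fingers, y is the line along which they close (so a half turn about z gives the same grasp; the last joint's range is limited). The gripper opens to 85 mm and grips with 20 to 120 N. Pads are 22 mm wide; open, the fingers measure 114 mm over their backs; the gripper's body (76 mm by 85 mm) begins 54 mm behind the grasp point. The pads swing forward as they close: fully open they stand 13 mm farther back than shut.
Start: joints at [1.077, 0.477, 0.022, 1.555, -0.011, 1.109, -0.083], TCP at [0.254, -0.625, 0.231] pointing down, gripper open.
Joint ranges: [-2.96, 2.96], [-0.34, 2.1], [-1.41, 1.46], [0.24, 2.44], [-1.37, 4.51], [0.17, 1.92], [-2.96, 2.96]. Speed limits (rad/s): [2.39, 2.39, 3.14, 3.14, 3.14, 3.14, 3.14].

INTERFACE

Orientations are given as a unit quaternion [w, x, y, z].
In Python, from station import bot, imaging gives the robot as it stands. The module is installed in compiled form; this text tells all that it offers.
- The arm moves only by the tool carry_out, never from a script. Its argument "targets" is a list of rows, each a list of 5 numbers: the shift along the tool's x, y, z in cm, then the turn about the tool's z in degrees, then the opening, from -1 (shut) to 1 (fully open). In form: [[x, y, z, yaw, gripper], ...]. A call has 1 to 12 rows; each row shifts and turns the commanded pose from where the row before left it, along the tool's axes as they then stand; what a row does not reach is not made up. A row lasts 1/10 s, in which the tool goes at most 50 mm and 8.59 degrees, less where a joint would pass 70% of its speed; a pose out of reach is approached as far as the arm can. A call is refused whole if a number of a shift passes 5 or a number of a turn 8.59, either way. A call with a gripper value outside its range is refused whole. The fingers move at their own pace and stop on an object; "force" is the grip in N (left out, the last holds). Time passes only in rows, so rows that do not move let the fingers close. It gives the time, the measured TCP pose, the force, the opening and the grip force at its end, in the units of the state.
- bot.get_obs(): the state, without advancing time (a new reading comes with each control period).
- imaging.read_camera(name): name is "scene" or "top"; returns the picture (400x640x3 uint8, red, green, blue); there is no depth.
- imaging.calibration(name): a dict with "fx", "fy", "cx", "cy" (pixels), "extrinsics" (4x4, takes a point from world to camera coordinates). Camera axes: x right, y up, looking along -z (the intrinsics and any distortion apply to the point x, -y, -z); pixel columns grow to the right and rows downward; lengths in m; the calibration is good to about 2 mm. A picture is of the moment at which its call begins. calibration takes no time and is no camera call.
- bot.hand_in(): hands the job in; it is judged then, once.
The state is a dict: "t": time; "q": joint angles; "joint_vel": joint speeds; "joint_torque": joint torques, N m; "eef_pos": TCP position; "tool_rot": TCP orientation; "contact_force": force on the tool from outside, world axes, zero at the start; "torque": the same for the moment, N m; "gripper_width": opening from 0.0 (shut) to 1.0 (fully open); "grasp_force": force on a finger pad.
Only numpy, scipy, OpenCV 4.12 (cv2) and the standard library are available. Lean on these libraries where they do the work, as an engineer would, in place of code of your own. Each camera call takes 0.05 s, during which the arm holds its last target. There are 200 camera calls.

## Working session

There is one attempt and no reset: what is moved stays moved. The work goes in short steps, Python scripts to look and compute and a tool call to move; the robot and the scene stay as the last step left them, time stands still between calls to the robot, and variables do not carry over. Pictures are saved under pics/ and viewed, at most 10 in all, crops included, and the job is handed in when it is done.

Besides the shell and the picture viewer there is one more tool, called after "Emit:" as name(argument=value, ...) on one line, values as JSON. carry_out: Moves the arm, as the interface text tells. Its arguments: {"type":"object","properties":{"targets":{"type":"array"},"force":{"type":"number"}},"required":["targets"]}

```bash
mkdir -p pics; python3 - <<'E'
from station import bot, imaging
import cv2,numpy as np
for n in("scene","top"):
    im=imaging.read_camera(n); cv2.imwrite(f"pics/{n}0.png",im[:,:,::-1])
    c=imaging.calibration(n); print(n,{k:(np.round(v,4).tolist()) for k,v in c.items()})
o=bot.get_obs(); print({k:np.round(v,3).tolist() for k,v in o.items()},bot.pinch_z)
E
```

```text
scene {'fx': 411.7365, 'fy': 411.7365, 'cx': 321.2229, 'cy': 201.6573, 'extrinsics': [[-0.0099, 0.9998, 0.0161, 0.1053], [-0.7427, -0.0181, 0.6693, 0.385], [0.6695, -0.0054, 0.7428, -1.6035], [0.0, 0.0, 0.0, 1.0]]}
top {'fx': 437.1321, 'fy': 437.1321, 'cx': 321.8865, 'cy': 202.2248, 'extrinsics': [[0.0116, -0.9999, 0.0005, -0.1041], [0.9986, 0.0116, 0.0509, -0.5883], [-0.0509, -0.0001, 0.9987, -1.2244], [0.0, 0.0, 0.0, 1.0]]}
{'t': 0.1, 'q': [1.077, 0.478, 0.022, 1.556, -0.011, 1.109, -0.083], 'joint_vel': [0.001, -0.001, -0.001, -0.001, 0.0, -0.001, 0.0], 'joint_torque': [0.005, -59.777, 1.614, -28.195, 0.013, 0.005, -0.0], 'eef_pos': [0.254, -0.625, 0.23], 'tool_rot': [-0.001, 0.981, 0.192, -0.0], 'contact_force': [-0.501, -0.376, -0.508], 'torque': [-0.037, -0.049, -0.009], 'grasp_force': 0.0, 'gripper_width': 0.997} 0.0187
```

View pics/scene0.png

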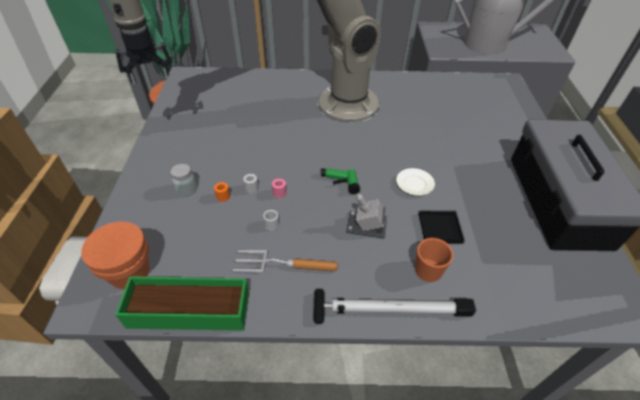

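View pics/top0.png

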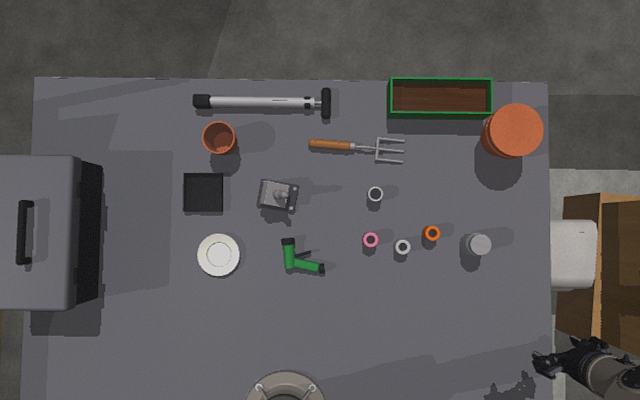

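The scene picture shows white-grey sleeves at (250,183) and (271,220), an orange decoy at (222,192), a pink decoy at (279,188), the gauge at (368,215), the saucer at (415,182) and the tray at (441,227). In the top picture, the candidates for the sleeves are grey rings at (375,194) and (402,247), pink at (370,240) and orange at (432,233). The two grey ones fit "aluminium". I'll confirm that in one enlarged crop.

```bash
cat > h.py <<'E'
import numpy as np,cv2
from station import bot,imaging
C={n:imaging.calibration(n) for n in("scene","top")}
def ray(n,u,v):
    c=C[n];E=np.array(c["extrinsics"]);R,t=E[:3,:3],E[:3,3]
    d=np.array([(u-c["cx"])/c["fx"],-(v-c["cy"])/c["fy"],-1.]);return -R.T@t,R.T@d/np.linalg.norm(d)
def plane(n,u,v,z):
    o,d=ray(n,u,v);return o+d*(z-o[2])/d[2]
def tri(a,b):
    (o1,d1),(o2,d2)=ray("scene",*a),ray("top",*b)
    s=np.linalg.lstsq(np.c_[d1,-d2],o2-o1,rcond=None)[0]
    p,q=o1+s[0]*d1,o2+s[1]*d2;return (p+q)/2,np.linalg.norm(p-q)
def proj(n,p):
    c=C[n];E=np.array(c["extrinsics"]);x=E[:3,:3]@np.asarray(p)+E[:3,3]
    return np.array([c["cx"]-c["fx"]*x[0]/x[2],c["cy"]+c["fy"]*x[1]/x[2]])
def crop(im,u0,v0,w,h,W,H):
    return cv2.resize(im[v0:v0+h,u0:u0+w],(W,H),interpolation=cv2.INTER_CUBIC)
def tool():
    o=bot.get_obs();w,x,y,z=o["tool_rot"];yaw=np.degrees(2*np.arctan2(y,x))
    return o,yaw
E
python3 - <<'E'
from h import *
s=cv2.imread("pics/scene0.png");t=cv2.imread("pics/top0.png")
a=np.hstack([crop(t,250,170,60,45,400,300),crop(s,340,185,60,45,400,300)])
b=np.hstack([crop(t,355,180,80,80*3//4+15,400,300*75//60)[:300] if 0 else crop(t,350,182,100,75,400,300),crop(s,205,165,100,75,400,300)])
cv2.imwrite("pics/c1.png",np.vstack([a,b]))
# bright greys in top
hsv=cv2.cvtColor(t,cv2.COLOR_BGR2HSV)
m=((hsv[...,2]>130)&(hsv[...,1]<40)).astype(np.uint8)
n,l,st,ce=cv2.connectedComponentsWithStats(m)
for i in range(1,n):
    if 30<st[i,4]<3000 and 160<ce[i,0]<500 and 150<ce[i,1]<300:
        x,y,w,h=st[i,:4];print(st[i],ce[i].round(1),plane("top",*ce[i],.045).round(4),plane("top",*ce[i],.016).round(4))
m=((hsv[...,2]<45)).astype(np.uint8)
n,l,st,ce=cv2.connectedComponentsWithStats(m)
for i in range(1,n):
    if 300<st[i,4]<3000 and 160<ce[i,0]<500 and 150<ce[i,1]<300: print("dark",st[i],ce[i].round(1),plane("top",*ce[i],.01).round(4))
E
```

```text
[376 150  27  12  50] [385.4 157.9] [ 0.7134 -0.2725  0.045 ] [ 0.7179 -0.2767  0.016 ]
[267 181  22  11  56] [277.  185.1] [0.6341 0.0278 0.045 ] [0.6366 0.0308 0.016 ]
[368 186  15  15  74] [375.  192.9] [ 0.6153 -0.2441  0.045 ] [ 0.6175 -0.2476  0.016 ]
[ 197  233   43   43 1439] [218.  254.3] [0.4413 0.1868 0.045 ] [0.4393 0.1936 0.016 ]
[471 234  20  21 327] [480.6 244.2] [ 0.4773 -0.5355  0.045 ] [ 0.4761 -0.5461  0.016 ]
[395 240  16  14 119] [402.8 246.6] [ 0.4683 -0.3214  0.045 ] [ 0.4669 -0.3268  0.016 ]
dark [184 173  39  39 854] [199.9 189. ] [0.6234 0.251  0.01  ]
```

View pics/c1.png

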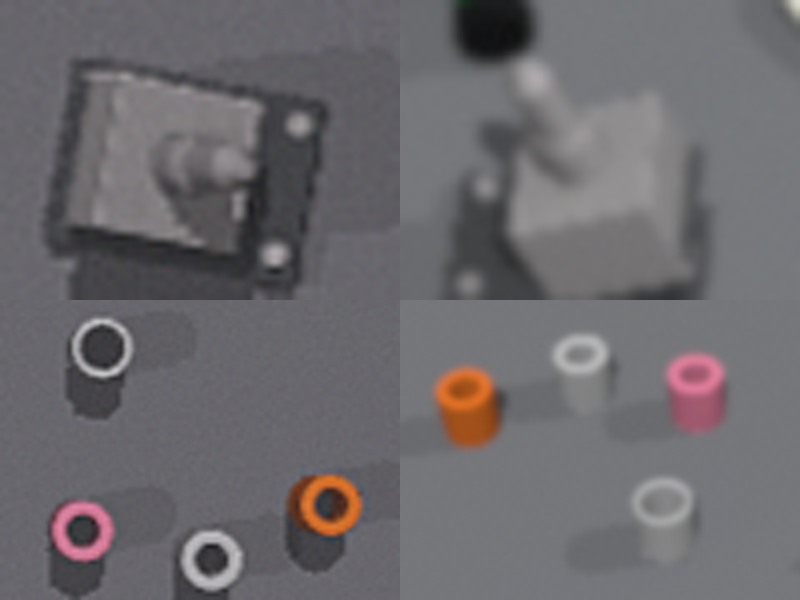

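The crop shows both grey rings are plain aluminium: the one at top (375,193) is thin-walled and the one at (402,246) is thick-walled. Pink (370,240) and orange (432,233) are the decoys. The pin leans right in the top view, with the sloping face at about (265..288, 181..207).

```bash
python3 - <<'E'
from h import *
T=lambda x,y:(250+(x+.5)/6.667-.5,170+(y+.5)/6.667-.5)
S=lambda x,y:(340+(x-400+.5)/6.667-.5,185+(y+.5)/6.667-.5)
L=[plane("top",*T(113,75),.086),plane("top",*T(93,232),.086)];R=[plane("top",*T(262,103),.054),plane("top",*T(238,248),.054)]
foot=np.mean(L+R,0);l=np.mean(R,0)-np.mean(L,0);print("face",L,R,foot,l)
b1,b2=tri(S(484,187),T(299,124)),tri(S(469,284),T(275,254));print("bolts",b1,b2)
e=b1[0]-b2[0];e2=L[0]-L[1];e3=R[0]-R[1];print("angles",[np.degrees(np.arctan2(v[1],v[0])) for v in (e,e2,e3)],np.degrees(np.arctan2(l[1],l[0]))+90)
a=np.radians(-10.4-90);d=np.array([.5*np.cos(a),.5*np.sin(a),np.cos(np.pi/6)])
tip=foot+.062*d;print("tip",tip,"proj scene",proj("scene",tip),"img",S(532,72),"proj top",proj("top",tip),"img",T(245,167))
print("tri tip",tri(S(530,72),T(243,167)))
print("tray",plane("top",203,192,.018),"A",plane("top",375,193,.045),"B",plane("top",402.6,246.5,.045))
for n,p in(("A",(.615,-.244,.045)),("B",(.468,-.321,.045)),("tray",(.617,.245,.018)),("sauc",(.439,.194,.016))):print(n,proj("scene",p).round(1))
o,y=tool();print(o["eef_pos"],y)
E
```

```text
face [array([0.64148819, 0.05170938, 0.086     ]), array([0.57824507, 0.05858309, 0.086     ])] [array([ 0.63376483, -0.00589505,  0.054     ]), array([0.57376999, 0.00305779, 0.054     ])] [0.60681702 0.0268638  0.07      ] [-0.00609922 -0.05656487 -0.032     ]
bolts (array([ 0.62398251, -0.01877671,  0.07165096]), np.float64(0.007263759185803817)) (array([ 0.57540641, -0.0078102 , -0.05339211]), np.float64(0.006445578508917035))
angles [np.float64(-12.721786465528522), np.float64(-6.202965920056401), np.float64(-8.487444556037044)] -6.154253949812912
tip [ 0.60122093 -0.00362691  0.12369358] proj scene [357.49116686 193.73570733] img (359.374006299685, 195.37445627718614) proj top [285.78554308 195.11691843] img (286.3231588420579, 194.62374381280935)
tri tip (array([ 0.60294876, -0.00145674,  0.11911368]), np.float64(0.004764206948372251))
tray [0.61433939 0.23966611 0.018     ] A [ 0.61519114 -0.24407957  0.045     ] B [ 0.46845644 -0.32085622  0.045     ]
A [270.  214.9]
B [249.2 177.6]
tray [441.6 224.6]
sauc [414.8 180.7]
[ 0.2538193  -0.62490124  0.23042821] 22.108675388521686
```

```bash
cat >> h.py <<'E'
def go(x,y,z,ang=None):
    """print tool-axis shift in cm to world TCP target (and turn in deg to bring tool x to world angle ang)"""
    o,yaw=tool();p=np.array(o["eef_pos"]);a=np.radians(yaw);d=np.array([x,y,z])-p
    print("t",round(o["t"],2),"p",p.round(4),"yaw",round(yaw,2),"F",np.round(o["contact_force"],1),"g",round(o["gripper_width"],3),round(o["grasp_force"],1))
    print("shift",np.round(100*np.array([np.cos(a)*d[0]+np.sin(a)*d[1],np.sin(a)*d[0]-np.cos(a)*d[1],-d[2]]),2),"turn",None if ang is None else yaw-ang)
E
```

Emit:
carry_out(targets=[[0,0,0,-8.5,1],[0,0,0,-8.5,1],[0,0,0,-8.5,1],[0,0,0,-8.5,1],[0,0,0,-8.5,1],[0,0,0,-8.5,1],[0,0,0,-8.5,1]], force=25)

```text
t: 0.8
eef_pos: [0.2538, -0.6251, 0.2307]
tool_rot: [-0.001, 0.755, 0.656, 0.0]
contact_force: [-0.0, -0.5, -0.5]
gripper_width: 1.001
grasp_force: 0.0
```

Emit:
carry_out(targets=[[3.6,2.5,0.6,0,1],[3.6,2.5,0.6,0,1],[3.6,2.5,0.6,0,1],[3.6,2.5,0.6,0,1],[3.6,2.5,0.6,0,1],[3.6,2.5,0.6,0,1],[3.6,2.5,0.6,0,1],[3.6,2.5,0.6,0,1],[3.6,2.5,0.6,0,1],[3.6,2.5,0.6,0,1],[3.6,2.5,0.6,0,1],[3.6,2.5,0.6,0,1]])

```text
t: 2.0
eef_pos: [0.6146, -0.2405, 0.1586]
tool_rot: [-0.0, 0.757, 0.653, -0.0]
contact_force: [0.7, 0.2, 0.1]
gripper_width: 0.997
grasp_force: 0.0
```

```bash
python3 -c "
from h import *
go(.615,-.244,.008,81.6)"
```

```text
t 2.0 p [ 0.6146 -0.2405  0.1586] yaw 81.59 F [0.7 0.2 0.1] g 0.997 0.0
shift [-0.34  0.1  15.06] turn -0.007852721414536745
```

Emit:
carry_out(targets=[[-0.3,0.1,3,0,1],[0,0,3.5,0,1],[0,0,3.5,0,1],[0,0,3,0,1],[0,0,2,0,1],[0,0,0,0,-1],[0,0,0,0,-1],[0,0,0,0,-1],[0,0,0,0,-1],[0,0,0,0,-1],[0,0,0,0,-1]], force=25)

```text
t: 3.1
eef_pos: [0.6156, -0.2454, 0.011]
tool_rot: [0.001, 0.757, 0.653, 0.001]
contact_force: [-0.1, 0.2, 6.7]
gripper_width: 0.487
grasp_force: 25.9
```

Emit:
carry_out(targets=[[0,0,0,0,-1],[0,0,-1,0,-1],[0,0,-3,0,-1],[0,0,-4,0,-1],[0,0,-4,0,-1],[0,0,-4,0,-1],[0,0,-2,0,-1]])

```text
t: 3.8
eef_pos: [0.6158, -0.2452, 0.1942]
tool_rot: [0.002, 0.757, 0.653, 0.001]
contact_force: [0.8, 0.4, -0.1]
gripper_width: 0.491
grasp_force: 25.6
```

```bash
python3 -c "
from h import *
t=imaging.read_camera('top')[:,:,::-1];s=imaging.read_camera('scene')[:,:,::-1]
cv2.imwrite('pics/g1.png',np.hstack([crop(t,340,150,80,80,400,400),crop(s,230,150,80,80,400,400)]))
go(.602,-.002,.17,81.6)"
```

```text
t 3.9 p [ 0.6164 -0.2455  0.1939] yaw 81.6 F [-0.1  0.3 -0.4] g 0.491 25.6
shift [23.87 -4.98  2.39] turn -0.0026849594160722745
```

Emit:
carry_out(targets=[[3.1,-0.6,0,0,-1],[3.1,-0.6,0,0,-1],[3.1,-0.6,0,0,-1],[3.1,-0.6,0,0,-1],[3.1,-0.6,0,0,-1],[3.1,-0.6,0,0,-1],[3.1,-0.6,0,0,-1],[3.0,-0.8,0,0,-1],[0,0,1,0,-1],[0,0,1,0,-1],[0,0,0,0,-1]])

```text
t: 5.0
eef_pos: [0.5993, 0.005, 0.1666]
tool_rot: [-0.001, 0.757, 0.653, -0.002]
contact_force: [-0.4, -1.0, -0.8]
gripper_width: 0.492
grasp_force: 25.6
```

```bash
python3 -c "
from h import *
t=imaging.read_camera('top')[:,:,::-1];s=imaging.read_camera('scene')[:,:,::-1]
cv2.imwrite('pics/p1.png',np.hstack([crop(t,240,150,80,80,400,400),crop(s,320,150,80,80,400,400)]))
go(.603,.006,.113,81.6)"
```

```text
t 5.1 p [0.6006 0.005  0.1684] yaw 81.48 F [-0.1 -0.5 -0.7] g 0.491 25.6
shift [0.13 0.23 5.54] turn -0.11967364609091646
```

View pics/p1.png

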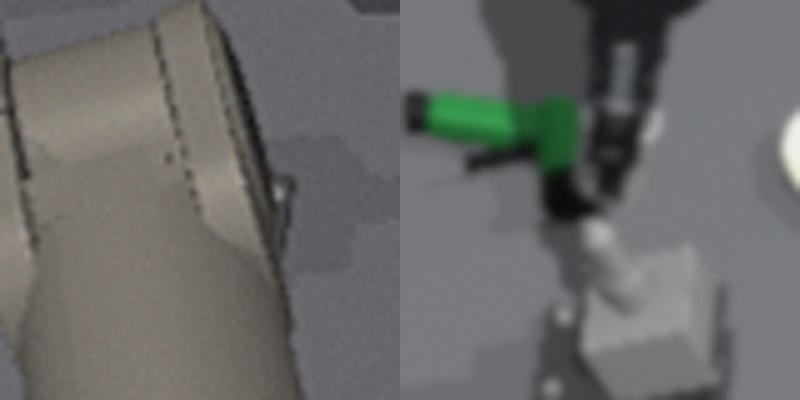

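In the scene crop the gripper holds the bright sleeve just above and to the left of the pin tip. The sleeve's edge is at about (370,175) and the tip at about (360,197). I'll check the sleeve's lower end numerically.

```bash
python3 -c "
from h import *
s=cv2.cvtColor(cv2.imread('pics/p1.png'),cv2.COLOR_BGR2GRAY)[:,400:]
for z in (.158,.203): print(z,[(proj('scene',(.6006-.002,.005+.0205,z))).round(1)])
for c in range(362,376): print(c,s[2::5,int((c-320)*5+2)][10:45])
"
```

```text
0.158 [array([369.5, 184.3])]
0.203 [array([371.4, 172. ])]
362 [ 60  58  59  60  65  67  69  71  76  90 104 101  83  60  47  43  38  31
  31  41  53  49  36  25  22  22  29  34  45  66  87 103 111 117 126]
363 [ 84  81  79  82  87  89  90  91  93  99 112 113  93  66  51  45  40  31
  28  38  48  46  37  29  28  32  40  49  57  71  92 108 118 121 123]
364 [100  94  91  94  97  97  97  96  95  97 110 115  96  67  51  43  35  29
  26  31  38  39  34  37  47  57  68  78  85  92 106 116 121 122 123]
365 [ 99  97  93  94  94  92  89  87  85  86  97 105  90  62  43  36  30  27
  25  28  30  34  40  53  71  87  99 108 113 116 121 124 123 122 123]
366 [ 85  84  82  80  78  73  69  66  66  67  76  82  70  49  38  34  33  36
  35  36  41  45  58  78  99 114 121 125 126 126 126 124 123 122 122]
367 [ 60  60  60  57  54  50  46  43  45  49  59  64  59  48  46  51  62  71
  70  68  71  75  86 103 117 125 128 129 129 126 122 122 122 123 123]
368 [ 41  42  41  38  38  42  42  37  37  42  52  60  64  69  76  87 106 117
 110 102 103 104 110 118 125 127 128 127 126 124 122 122 122 123 122]
369 [ 36  3
[... 317 characters left out ...]
88  89  94 103 121 143 155 159 160 155 142
 129 123 122 121 121 121 121 121 121 122 122 122 122 123 122 123 122]
372 [ 59  64  79  92 102 107 110 111 112 113 118 126 138 146 146 144 137 128
 123 121 121 122 121 122 122 122 122 122 122 122 122 122 122 124 122]
373 [ 87  91 101 111 116 118 120 120 121 120 121 123 126 128 128 127 124 123
 122 122 122 122 122 122 122 122 122 122 122 123 122 123 121 122 123]
374 [111 113 116 120 121 120 121 121 122 122 121 120 122 123 123 122 123 122
 123 123 123 121 122 121 122 122 121 122 122 123 123 122 122 122 122]
375 [120 120 119 121 120 121 122 121 121 120 122 122 121 122 122 121 122 122
 122 122 122 122 122 122 122 122 122 122 122 123 123 123 123 123 122]
```

Emit:
carry_out(targets=[[0,0,0,8.5,-1],[0,0,0,8.5,-1],[0,0,0,8.5,-1],[0,0,0,8.5,-1],[0,0,0,8.5,-1],[0,0,0,8.5,-1],[0,0,0,0,-1]])

```text
t: 5.8
eef_pos: [0.6013, 0.0058, 0.1696]
tool_rot: [0.0, 0.965, 0.263, 0.0]
contact_force: [-0.2, 0.3, -0.3]
gripper_width: 0.49
grasp_force: 25.6
```

```bash
python3 -c "
from h import *
s=imaging.read_camera('scene')[:,:,::-1]
cv2.imwrite('pics/p2.png',cv2.convertScaleAbs(crop(s,340,150,50,50,600,600),alpha=1.4))
go(.603,.006,.113,81.6)"
```

```text
t 5.85 p [0.6013 0.006  0.1696] yaw 30.72 F [ 0.  -0.5 -0.1] g 0.492 25.6
shift [0.15 0.08 5.66] turn -50.878642488924896
```

View pics/p2.png

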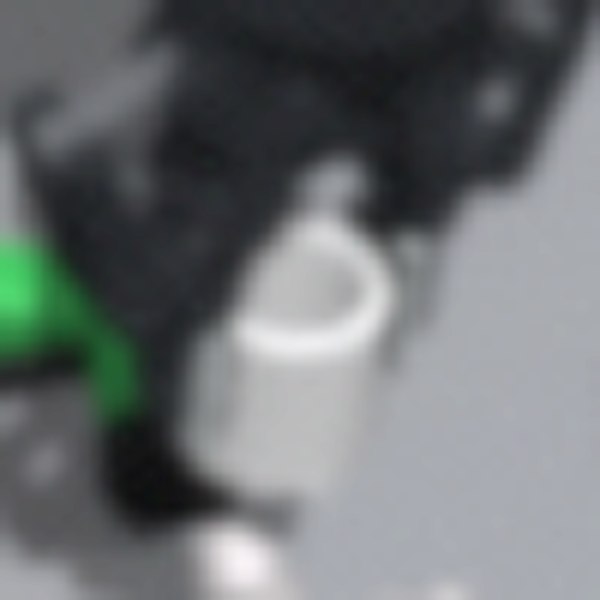

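```bash
python3 -c "
from h import *
for b in (.159,.167):
  for p in ((.021,0,.045),(0,.021,.045),(-.021,0,.045),(.021,0,0),(0,.021,0),(0,-.021,0)): print(b,p,((proj('scene',np.array(p)+[.6013,.006,b])-[340,150])*12+6).round())
"
```

```text
0.159 (0.021, 0, 0.045) [298. 343.]
0.159 (0, 0.021, 0.045) [391. 275.]
0.159 (-0.021, 0, 0.045) [286. 206.]
0.159 (0.021, 0, 0) [278. 491.]
0.159 (0, 0.021, 0) [369. 424.]
0.159 (0, -0.021, 0) [177. 420.]
0.167 (0.021, 0, 0.045) [302. 316.]
0.167 (0, 0.021, 0.045) [395. 248.]
0.167 (-0.021, 0, 0.045) [290. 178.]
0.167 (0.021, 0, 0) [282. 466.]
0.167 (0, 0.021, 0) [373. 398.]
0.167 (0, -0.021, 0) [180. 394.]
```

The crop shows the sleeve gripped upright within a few degrees. Its rim front is at (365,179) and its lower end at (363,191), as computed, with the pin tip at (359,195). I'll turn back and lower it over the tip.

Emit:
carry_out(targets=[[0,0,0,-8.5,-1],[0,0,0,-8.5,-1],[0,0,0,-8.5,-1],[0,0,0,-8.5,-1],[0,0,0,-8.5,-1],[0,0,0,-8.5,-1],[0,0.2,1.5,0,-1],[0,0,1.5,0,-1],[0,0,0.5,0,-1],[0,0,0,0,-1]])

```text
t: 6.85
eef_pos: [0.6018, 0.0063, 0.1324]
tool_rot: [-0.001, 0.757, 0.653, -0.001]
contact_force: [-0.1, -0.4, -0.8]
gripper_width: 0.49
grasp_force: 25.6
```

Emit:
carry_out(targets=[[0,0,0.5,0,-1],[0,0,0.5,0,-1],[0,0,0.5,0,-1],[0,0,0.4,0,-1],[0,0,0,0,-1]])

```text
t: 7.35
eef_pos: [0.6026, 0.0064, 0.1147]
tool_rot: [-0.0, 0.757, 0.653, -0.0]
contact_force: [-0.1, -0.6, -1.0]
gripper_width: 0.49
grasp_force: 25.6
```

```bash
python3 -c "
from h import *
go(.603,.006,.113,81.6)"
```

```text
t 7.35 p [0.6026 0.0064 0.1147] yaw 81.6 F [-0.1 -0.6 -1. ] g 0.49 25.6
shift [-0.03  0.05  0.17] turn 0.004507797176401596
```

Emit:
carry_out(targets=[[-0.3,0,0.1,0,-1],[-0.3,0,0.2,0,-1],[-0.3,0,0.2,0,-1],[-0.2,0,0.2,0,-1],[0,0,0,0,-1]])

```text
t: 7.85
eef_pos: [0.6027, -0.0029, 0.1093]
tool_rot: [0.0, 0.757, 0.654, 0.002]
contact_force: [1.4, 5.2, 3.9]
gripper_width: 0.486
grasp_force: 24.8
```

Emit:
carry_out(targets=[[0.25,0,0.43,0,-1],[0.25,0,0.43,0,-1],[0,0,0,0,-1]])

```text
t: 8.15
eef_pos: [0.6037, -0.0006, 0.101]
tool_rot: [0.002, 0.757, 0.653, 0.001]
contact_force: [-0.2, -0.7, 8.2]
gripper_width: 0.486
grasp_force: 24.2
```

```bash
python3 -c "
from h import *
go(.603,.006,.113,81.6)"
```

```text
t 8.15 p [ 6.037e-01 -6.000e-04  1.010e-01] yaw 81.55 F [-0.2 -0.7  8.2] g 0.486 24.2
shift [ 0.64 -0.16 -1.2 ] turn -0.04896322941110043
```

Emit:
carry_out(targets=[[0.25,0,0.43,0,-1],[0.25,0,0.43,0,-1],[0.25,0,0.43,0,-1],[0,0,0,0,-1]])

```text
t: 8.55
eef_pos: [0.6057, 0.0012, 0.0888]
tool_rot: [0.004, 0.759, 0.652, -0.001]
contact_force: [0.8, -12.5, 11.9]
gripper_width: 0.477
grasp_force: 23.6
```

```bash
python3 -c "
from h import *
s=imaging.read_camera('scene')[:,:,::-1]
cv2.imwrite('pics/p3.png',cv2.convertScaleAbs(crop(s,335,165,60,60,600,600),alpha=1.4))
go(.603,.006,.113,81.6)"
```

```text
t 8.6 p [0.6057 0.0011 0.0888] yaw 81.31 F [  2.6 -11.7  11.9] g 0.471 23.6
shift [ 0.44 -0.34 -2.42] turn -0.29022557683290984
```

View pics/p3.png

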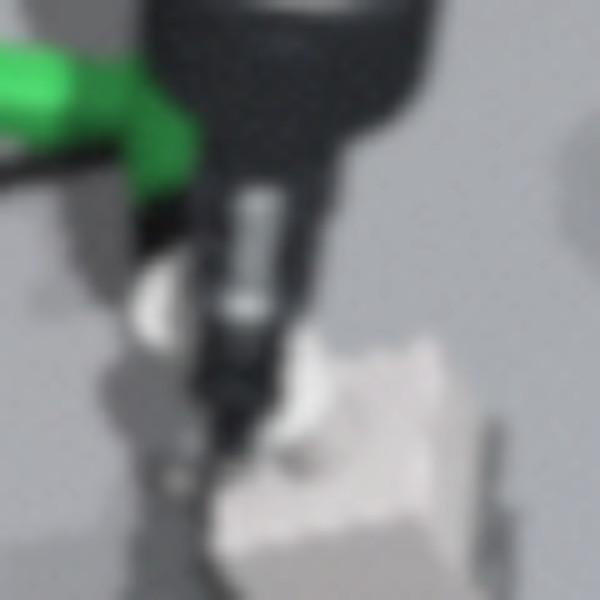

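The crop shows the sleeve tilted onto the pin, with its upper end at (350,196) and its lower end at (366,203). It is already past the shoulder height. I'll release it so it can slide down.

Emit:
carry_out(targets=[[0,0,0,0,0.3],[0,0,0,0,0.6],[0,0,0,0,0.6],[0,0,-2,0,0.6],[0,0,-4,0,0.6],[0,0,-4,0,0.6],[-4,0,-4,0,0.6],[-5,0,0,0,0.6],[-5,0,0,0,0.6]])

```text
t: 9.5
eef_pos: [0.5839, -0.1263, 0.2235]
tool_rot: [0.001, 0.756, 0.655, 0.001]
contact_force: [0.1, -0.4, 0.4]
gripper_width: 0.794
grasp_force: 0.0
```

```bash
python3 -c "
from h import *
s=imaging.read_camera('scene')[:,:,::-1];t=imaging.read_camera('top')[:,:,::-1]
cv2.imwrite('pics/p4.png',np.hstack([crop(s,335,165,60,60,400,400),crop(t,250,160,60,60,400,400)]))
go(.603,.006,.113,81.6)"
```

```text
t 9.6 p [ 0.5813 -0.1354  0.2216] yaw 80.96 F [ 0.  -0.6  0. ] g 0.797 0.0
shift [14.3  -0.08 10.86] turn -0.6439280826642175
```

View pics/p4.png

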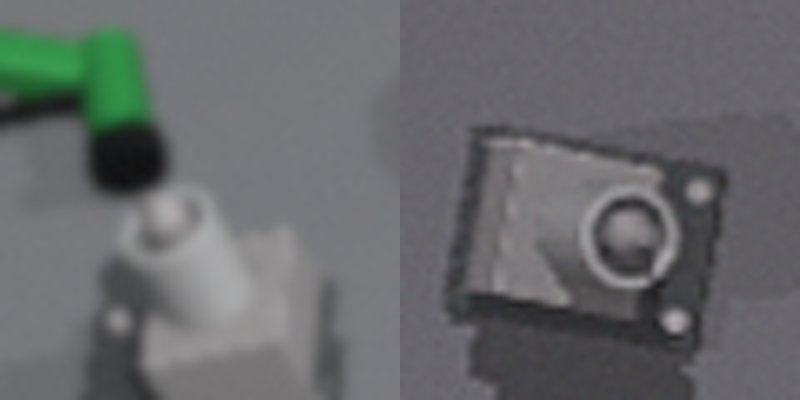

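```bash
python3 -c "
from h import *
tip=np.array([.602,-.002,.122]);d=np.array([-.073,-.495,.866])
for s in (45,55,69): p=tip+(s-62)/1000*d; print(s,p,((proj('scene',p)-[335,165])*6.667+3).round(),((proj('top',p)-[250,160])*6.667+3).round())
p=tip-(62-30)/1000*d; print('P30',p); go(*(p-[0,0,.023]),81.6)"
```

```text
45 [0.603241 0.006415 0.107278] [175. 226.] [220. 235.]
55 [0.602511 0.001465 0.115938] [164. 210.] [230. 235.]
69 [ 0.601489 -0.005465  0.128062] [149. 188.] [245. 236.]
P30 [0.604336 0.01384  0.094288]
t 9.6 p [ 0.5813 -0.1354  0.2216] yaw 80.96 F [ 0.  -0.6  0. ] g 0.797 0.0
shift [15.1  -0.07 15.04] turn -0.6439280826642175
```

```bash
python3 -c "
from h import *
print(tri((335+166.5/6.667-.5,165+228.5/6.667-.5),(250+232.5/6.667-.5,160+237.5/6.667-.5)))
s=cv2.imread('pics/p4.png');a=crop(s,60,130,240,220,400,366);b=crop(s,520,130,200,183,400,366)
cv2.imwrite('pics/p5.png',np.hstack([a,b]))"
```

```text
(array([0.60243859, 0.00243646, 0.10506405]), np.float64(0.0015990031769590126))
```

View pics/p5.png

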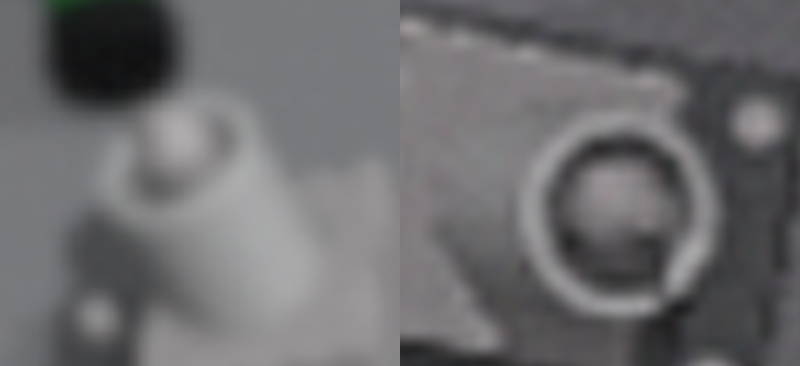

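The enlargement shows the sleeve seated at the foot, with the tip well proud of its rim. The rim centre triangulates to z = 0.105, against 0.109 expected at home and 0.130 at the step. So this is the 32 mm sleeve and it goes in the saucer. Now I'll grip it tilted and draw it off along the pin axis.

Emit:
carry_out(targets=[[3.6,0,0,-0.6,0.6],[3.6,0,0,0,0.6],[3.6,0,0,0,0.6],[3.6,0.2,0,0,0.6],[0.1,-0.1,3,0,0.6],[0,0,4,0,0.6],[0,0,4,0,0.6],[0,0,2,0,0.6],[0,0,0,0,0.6]])

```text
t: 10.5
eef_pos: [0.6014, 0.0178, 0.0884]
tool_rot: [-0.002, 0.753, 0.658, -0.003]
contact_force: [-0.2, 0.1, 0.7]
gripper_width: 0.804
grasp_force: 0.0
```

```bash
python3 -c "
from h import *
go(.603,.008,.0725,81.6)"
```

```text
t 10.5 p [0.6014 0.0178 0.0884] yaw 82.27 F [-0.2  0.1  0.7] g 0.804 0.0
shift [-0.95  0.29  1.59] turn 0.6691273060674661
```

Emit:
carry_out(targets=[[-0.5,0.15,0.5,0.6,0.6],[-0.5,0.15,0.6,0,0.6],[0,0,0.5,0,0.6],[0,0,0,0,-1],[0,0,0,0,-1],[0,0,0,0,-1],[0,0,0,0,-1],[0,0,0,0,-1],[0,0,0,0,-1]], force=30)

```text
t: 11.4
eef_pos: [0.606, 0.0071, 0.0767]
tool_rot: [0.0, 0.757, 0.653, -0.0]
contact_force: [-3.2, -1.3, 5.1]
gripper_width: 0.486
grasp_force: 30.5
```

```bash
python3 -c "
from h import *
go(.603,.008,.0725,81.6)"
```

```text
t 11.4 p [0.606  0.0071 0.0767] yaw 81.6 F [-3.2 -1.3  5.1] g 0.486 30.5
shift [ 0.04 -0.31  0.42] turn 0.004640519302597568
```

Emit:
carry_out(targets=[[-0.25,0,-0.43,0,-1],[-0.3,0,-0.52,0,-1],[-0.3,0,-0.52,0,-1],[-0.3,0,-0.52,0,-1],[-0.3,0,-0.52,0,-1],[-0.3,0,-0.52,0,-1],[-0.3,0,-0.52,0,-1],[-0.3,0,-0.52,0,-1],[-0.3,0,-0.52,0,-1],[-0.3,0,-0.52,0,-1],[-0.3,0,-0.52,0,-1],[-0.3,0,-0.52,0,-1]])

```text
t: 12.6
eef_pos: [0.6008, -0.0282, 0.1381]
tool_rot: [0.0, 0.757, 0.653, -0.0]
contact_force: [-1.0, 0.6, -0.7]
gripper_width: 0.483
grasp_force: 30.5
```

Emit:
carry_out(targets=[[-0.3,0,-0.6,0,-1],[0,0,-3,0,-1],[0,0,-3,0,-1],[0,0,0,0,-1]])

```text
t: 13.0
eef_pos: [0.6031, -0.0307, 0.2084]
tool_rot: [0.002, 0.757, 0.653, 0.003]
contact_force: [0.5, 0.0, -0.3]
gripper_width: 0.487
grasp_force: 30.7
```

```bash
python3 -c "
from h import *
s=imaging.read_camera('scene')[:,:,::-1]
cv2.imwrite('pics/p6.png',np.hstack([crop(s,320,140,80,80,400,400),cv2.convertScaleAbs(crop(s,330,150,40,40,400,400),alpha=1.3)]))
go(.4385,.194,.15,81.6)"
```

```text
t 13.05 p [ 0.6019 -0.0309  0.2061] yaw 81.6 F [ 0.6  0.4 -1.3] g 0.488 30.7
shift [ 19.86 -19.45   5.61] turn -0.004270430603341424
```

View pics/p6.png

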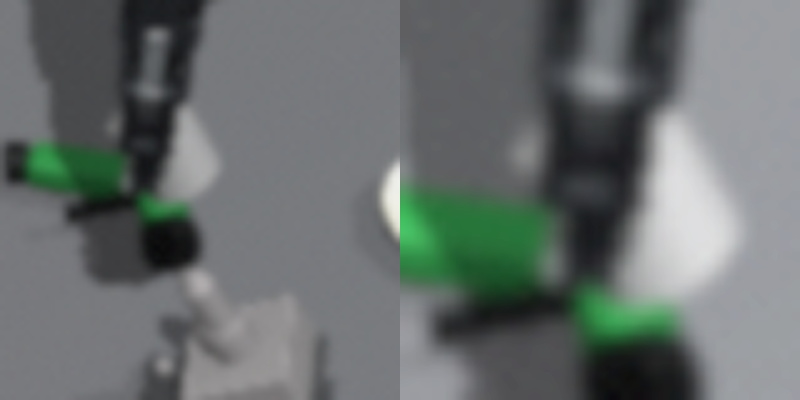

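The crop shows the sleeve held and tilted as on the pin, with its lower end to the image right at about (363,173) and the bare pin below it. I'll stand it upright on the free shelf first (x 0.60, y -0.14), then regrip it.

Emit:
carry_out(targets=[[-3,0,0,0,-1],[-4,0,2,0,-1],[-4,0,4,0,-1],[0,0,4,0,-1],[0,0,4,0,-1],[0,0,2.5,0,-1],[0,0,0.8,0,-1],[0,0,0,0,-1]])

```text
t: 13.85
eef_pos: [0.5838, -0.1348, 0.0338]
tool_rot: [-0.001, 0.757, 0.654, -0.001]
contact_force: [-0.6, -0.3, -0.5]
gripper_width: 0.486
grasp_force: 30.6
```

Emit:
carry_out(targets=[[0,0,0.4,0,-1],[0,0,0.4,0,-1],[0,0,0.3,0,-1],[0,0,0,0,-1]])

```text
t: 14.25
eef_pos: [0.5852, -0.1352, 0.0245]
tool_rot: [0.0, 0.757, 0.653, 0.0]
contact_force: [0.3, -0.1, -0.8]
gripper_width: 0.484
grasp_force: 30.7
```

Emit:
carry_out(targets=[[0,0,0.3,0,-1],[0,0,0.3,0,-1],[0,0,0,0,-1]])

```text
t: 14.55
eef_pos: [0.5848, -0.1352, 0.0179]
tool_rot: [-0.0, 0.757, 0.653, -0.0]
contact_force: [-0.7, -1.0, -0.1]
gripper_width: 0.487
grasp_force: 30.7
```

Emit:
carry_out(targets=[[0,0,0.3,0,-1],[0,0,0.2,0,-1],[0,0,0,0,-1]])

```text
t: 14.85
eef_pos: [0.5855, -0.1351, 0.0164]
tool_rot: [0.001, 0.757, 0.653, -0.0]
contact_force: [-9.5, 1.6, 28.8]
gripper_width: 0.486
grasp_force: 33.9
```

Emit:
carry_out(targets=[[0.5,0,0.03,0,-1],[0.5,0,0.1,0,-1],[0.5,0,0.15,0,-1],[0,0,0,0,-1]])

```text
t: 15.25
eef_pos: [0.5882, -0.1216, 0.0122]
tool_rot: [0.002, 0.757, 0.653, -0.0]
contact_force: [-2.8, -2.1, 12.1]
gripper_width: 0.481
grasp_force: 29.1
```

Emit:
carry_out(targets=[[0.3,0,0.13,0,-1],[0.3,0,0.15,0,-1],[0,0,0,0,-1]])

```text
t: 15.55
eef_pos: [0.5891, -0.1157, 0.0092]
tool_rot: [0.001, 0.757, 0.653, 0.0]
contact_force: [-1.9, -1.3, 11.4]
gripper_width: 0.482
grasp_force: 29.1
```

Emit:
carry_out(targets=[[0,0,0,0,0.3],[0,0,0,0,0.6],[0,0,0,0,0.7],[0,0,-2,0,0.7],[0,0,-4,0,0.7],[0,0,-4,0,0.7],[4,0,-4,0,0.7],[4,0,0,0,0.7],[4,0,0,0,0.7],[3,0,0,0,0.7],[0,0,0,0,0.7]])

```text
t: 16.65
eef_pos: [0.6094, 0.0363, 0.1433]
tool_rot: [-0.001, 0.754, 0.657, 0.001]
contact_force: [-0.9, 0.9, -0.7]
gripper_width: 0.847
grasp_force: 0.0
```

```bash
cat >> h.py <<'E'
def rings(n="top",hi=130):
    t=imaging.read_camera(n);cv2.imwrite(f"pics/{n}_{bot.get_obs()['t']:.2f}.png",t[:,:,::-1])
    hsv=cv2.cvtColor(t,cv2.COLOR_RGB2HSV)
    m=((hsv[...,2]>hi)&(hsv[...,1]<40)).astype(np.uint8)
    k,l,st,ce=cv2.connectedComponentsWithStats(m)
    for i in range(1,k):
        if 30<st[i,4]<1800 and 150<ce[i,0]<500 and 140<ce[i,1]<300:
            x,y,w,h=st[i,:4];c=(x+(w-1)/2,y+(h-1)/2);print(n,st[i],c,"z45",plane(n,*c,.045).round(4),"z50",plane(n,*c,.05).round(4))
E
python3 -c "
from h import *
rings();go(.5891,-.12,.01,81.6)"
```

```text
top [376 137  28  15  85] (np.float64(389.5), np.float64(144.0)) z45 [ 0.7525 -0.2837  0.045 ] z50 [ 0.7516 -0.283   0.05  ]
top [350 143  25   5  44] (np.float64(362.0), np.float64(145.0)) z45 [ 0.7488 -0.2071  0.045 ] z50 [ 0.7479 -0.2067  0.05  ]
top [229 160  30  18 291] (np.float64(243.5), np.float64(168.5)) z45 [0.6791 0.1215 0.045 ] z50 [0.6785 0.1206 0.05  ]
top [262 170  12  19 124] (np.float64(267.5), np.float64(179.0)) z45 [0.6506 0.0543 0.045 ] z50 [0.6501 0.0537 0.05  ]
top [221 185  11  20 121] (np.float64(226.0), np.float64(194.5)) z45 [0.6062 0.1685 0.045 ] z50 [0.6059 0.1674 0.05  ]
top [320 194  15  15  76] (np.float64(327.0), np.float64(201.0)) z45 [ 0.5915 -0.1114  0.045 ] z50 [ 0.5912 -0.1113  0.05  ]
top [ 197  233   42   43 1409] (np.float64(217.5), np.float64(254.0)) z45 [0.442  0.1881 0.045 ] z50 [0.4424 0.1869 0.05  ]
top [471 234  20  21 328] (np.float64(480.5), np.float64(244.0)) z45 [ 0.4778 -0.5354  0.045 ] z50 [ 0.478  -0.5336  0.05  ]
top [395 240  16  14 118] (np.float64(402.5), np.float64(246.5)) z45 [ 0.4685 -0.3206  0.045 ] z50 [ 0.4687 -0.3197  0.05  ]
t 16.7 p [0.6091 0.0327 0.1429] yaw 81.89 F [-0.2  0.  -0.6] g 0.846 0.0
shift [-15.4    0.17  13.29] turn 0.29239604316497037
```

Emit:
carry_out(targets=[[-3,0,-2,0.3,0.7],[-4,0,0,0,0.7],[-4,0,0,0,0.7],[-3.5,0.3,0,0,0.7],[0,0,2,0,0.7],[0,0,4,0,0.7],[0,0,4,0,0.7],[0,0,2,0,0.7],[0,0,0,0,0.7]])

```text
t: 17.6
eef_pos: [0.5872, -0.1159, 0.0396]
tool_rot: [-0.002, 0.759, 0.651, -0.003]
contact_force: [-0.4, -0.8, -0.1]
gripper_width: 0.855
grasp_force: 0.0
```

```bash
python3 -c "
from h import *
go(.5915,-.1114,.012,81.6)"
```

```text
t 17.6 p [ 0.5872 -0.1159  0.0396] yaw 81.21 F [-0.4 -0.8 -0.1] g 0.855 0.0
shift [0.51 0.35 2.76] turn -0.3949573970419351
```

Emit:
carry_out(targets=[[0.4,0.3,1.3,0,0.7],[0.1,0.05,1.3,0,0.7],[0,0,0,0,0.7],[0,0,0,0,-1],[0,0,0,0,-1],[0,0,0,0,-1],[0,0,0,0,-1],[0,0,0,0,-1],[0,0,0,0,-1],[0,0,0,0,-1]])

```text
t: 18.6
eef_pos: [0.5954, -0.1102, 0.0179]
tool_rot: [0.001, 0.759, 0.651, 0.0]
contact_force: [-0.1, -0.7, 6.4]
gripper_width: 0.472
grasp_force: 31.2
```

Emit:
carry_out(targets=[[0,0,-2,0,-1],[0,0,-4,0,-1],[0,0,-4,0,-1],[0,0,-4,0,-1],[0,0,-3,0,-1],[0,0,0,0,-1]])

```text
t: 19.2
eef_pos: [0.5975, -0.1102, 0.1919]
tool_rot: [0.003, 0.759, 0.651, 0.003]
contact_force: [1.4, 0.3, -1.0]
gripper_width: 0.475
grasp_force: 30.7
```

```bash
python3 -c "
from h import *
go(.4395,.1945,.02,81.6)"
```

```text
t 19.2 p [ 0.5975 -0.1102  0.1919] yaw 81.29 F [ 1.4  0.3 -1. ] g 0.475 30.7
shift [ 27.72 -20.23  17.19] turn -0.30794941298672995
```

Emit:
carry_out(targets=[[3.1,-2.2,0,0,-1],[3.1,-2.2,0,0,-1],[3.1,-2.2,0,0,-1],[3.1,-2.2,0,0,-1],[3.1,-2.2,0,0,-1],[3.1,-2.2,0,0,-1],[3.1,-2.2,0,0,-1],[3.1,-2.4,0,0,-1],[2.9,-2.4,0,0,-1],[0,0,3,0,-1],[0,0,3,0,-1],[0,0,0,0,-1]])

```text
t: 20.4
eef_pos: [0.4337, 0.1928, 0.1233]
tool_rot: [-0.001, 0.758, 0.652, -0.004]
contact_force: [-0.3, -0.6, -0.4]
gripper_width: 0.474
grasp_force: 30.7
```

```bash
python3 -c "
from h import *
go(.4395,.1945,.024,81.6)"
```

```text
t 20.4 p [0.4337 0.1928 0.1233] yaw 81.37 F [-0.3 -0.6 -0.4] g 0.474 30.7
shift [0.26 0.55 9.93] turn -0.23332210432010925
```

Emit:
carry_out(targets=[[0.2,0.4,3,0,-1],[0,0,3,0,-1],[0,0,2,0,-1],[0,0,0.8,0,-1],[0,0,0,0,-1],[0,0,0,0,-1]])

```text
t: 21.0
eef_pos: [0.442, 0.196, 0.0401]
tool_rot: [0.0, 0.759, 0.651, 0.001]
contact_force: [0.4, 0.2, -0.5]
gripper_width: 0.471
grasp_force: 30.7
```

```bash
python3 -c "
from h import *
go(.4395,.1945,.023,81.6)"
```

```text
t 21.0 p [0.442  0.196  0.0401] yaw 81.29 F [ 0.4  0.2 -0.5] g 0.471 30.7
shift [-0.19 -0.22  1.71] turn -0.3140702331412797
```

Emit:
carry_out(targets=[[-0.2,-0.2,0.7,0,-1],[0,0,0.5,0,-1],[0,0,0.3,0,-1],[0,0,0,0,-1]])

```text
t: 21.4
eef_pos: [0.4387, 0.1939, 0.0237]
tool_rot: [-0.0, 0.759, 0.651, -0.0]
contact_force: [0.6, -0.1, 0.7]
gripper_width: 0.471
grasp_force: 30.7
```

Emit:
carry_out(targets=[[0,0,0.2,0,-1],[0,0,0.1,0,-1],[0,0,0,0,-1]])

```text
t: 21.7
eef_pos: [0.4391, 0.1942, 0.0227]
tool_rot: [0.001, 0.759, 0.651, -0.0]
contact_force: [-6.6, -3.1, 23.3]
gripper_width: 0.476
grasp_force: 33.5
```

Emit:
carry_out(targets=[[0,0,-0.15,0,-1],[0,0,0,0,0],[0,0,0,0,0.3],[0,0,0,0,0.4],[0,0,-1,0,0.4],[0,0,-3,0,0.4],[0,0,-4,0,0.4],[0,0,-4,0,0.7],[0,0,-4,0,1],[-4,0.9,0,0,1],[-4.2,0.9,0,0,1],[-4.2,0.9,0,0,1]])

```text
t: 22.9
eef_pos: [0.4469, 0.0663, 0.1836]
tool_rot: [0.0, 0.758, 0.652, 0.001]
contact_force: [0.2, 0.2, 0.5]
gripper_width: 1.001
grasp_force: 0.0
```

Emit:
carry_out(targets=[[-4.2,0.9,0,0,1],[-4.2,0.9,0,0,1],[-4.2,0.9,0,0,1],[-4.2,0.9,0,0,1],[-4.2,0.9,0,0,1],[-4.2,0.9,0,0,1],[-4.2,0.9,0,0,1],[-4.2,0.9,0,0,1],[-4,0.5,0,0,1],[0,0,2,0,1],[0,0,2,0,1],[0,0,0,0,1]])

```text
t: 24.1
eef_pos: [0.4643, -0.3151, 0.1406]
tool_rot: [-0.002, 0.759, 0.651, -0.001]
contact_force: [-0.1, -0.3, 0.0]
gripper_width: 1.008
grasp_force: 0.0
```

```bash
python3 -c "
from h import *
t=imaging.read_camera('top');cv2.imwrite('pics/sa.png',crop(t[:,:,::-1],190,225,60,60,400,400))
g=cv2.cvtColor(t,cv2.COLOR_RGB2GRAY);print(g[240:270:1,205:235:2])
go(.4685,-.3206,.012,81.6)"
```

```text
[[193 193 193 195 195 198 200 199 201 199 203 199 200 200 186]
 [193 193 193 198 201 203 183 184 191 204 200 199 200 201 210]
 [195 194 194 197 193 187 150 141 164 189 200 206 204 203 206]
 [195 196 197 202 148 151 213 214 212 151 178 209 205 205 207]
 [195 198 202 189 130 213 210 207 211 212 164 203 200 201 200]
 [199 200 196 148 216 209 209 212 211 208 211 150 177 174 173]
 [201 204 165 194 210 213 200 200 203 206 205 155 182 177 176]
 [201 208 159 212 206 201 147 128 141 199 206 209 167 183 181]
 [203 202 177 207 197 161 144 107  77 143 206 207 156 184 179]
 [204 164 199 193 166 149 164 174  93  78 175 204 178 181 183]
 [208 149 213 177  95  77 120 164 141  79 105 208 210 162 182]
 [209 159 195 134  57 111 121 131 177  81  66 203 207 173 183]
 [211 174 169  89  68 123 124 120 173  91  73 186 206 179 183]
 [212 174 176  67  76 126 124 122 155 114  68 191 204 188 185]
 [210 178 170  61  74 128 121 122 139 129  64 185 205 194 185]
 [210 180 170  62  73 129 123 123 137 131  61 190 205 181 188]
 [210 178 175  63  65 127 127 122 135 125  51 202 204 182 189]
 [208 179 190  81  71 112 122
[... 218 characters left out ...]
204]
 [204 210 184 184 182 144 153 161 103 136 143 190 200 210 207]
 [204 206 190 204 158 179 165 110 147 145 141 184 209 205 205]
 [205 204 208 186 144 142 141 142 145 143 138 161 208 207 207]
 [207 204 209 188 144 142 143 142 143 143 126 189 205 205 205]
 [205 206 207 216  98 129 137 141 135 141 119 215 208 204 209]
 [207 207 206 212 134  96 117 129 116 124 145 211 205 206 209]
 [206 206 208 211 182 130 136 127 134 125 197 209 206 207 215]
 [209 208 206 207 216 134 132 134 130 143 212 207 209 210 209]
 [213 207 204 206 211 179 123 126 122 194 209 206 208 217 148]]
t 24.15 p [ 0.4653 -0.3153  0.142 ] yaw 81.32 F [-0.1  0.2  0.4] g 0.997 0.0
shift [-0.48  0.4  13.  ] turn -0.2799906906308536
```

```bash
python3 -c "
from h import *
s=imaging.read_camera('scene')[:,:,::-1]
cv2.imwrite('pics/v10.png',np.hstack([cv2.imread('pics/sa.png'),crop(s,390,150,50,50,400,400)]))
for p in ((0,0),(.021,0),(0,.021),(-.021,0),(0,-.021)): print(((proj('scene',(.439+p[0],.194+p[1],.05))-[390,150])*8+4).round(),((proj('top',(.439+p[0],.194+p[1],.05))-[190,225])*6.667+3).round())"
```

```text
[219. 187.] [169. 204.]
[227. 225.] [170. 153.]
[273. 188.] [118. 204.]
[211. 150.] [168. 256.]
[164. 186.] [220. 205.]
```

View pics/v10.png

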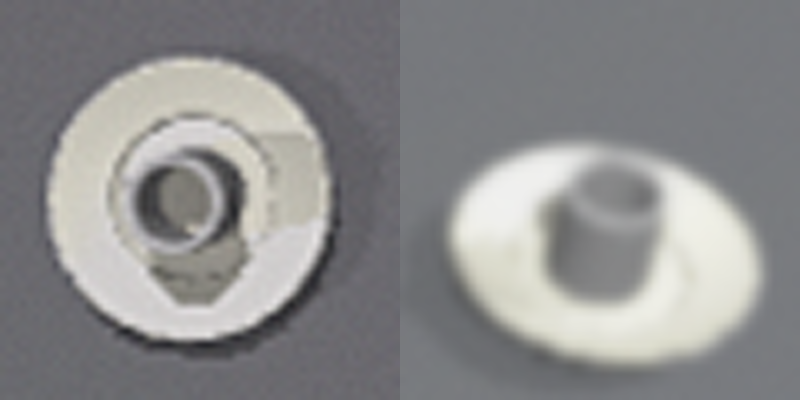

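The last picture shows the wide sleeve upright on the saucer floor, with its rim at about (216,256) in top and (417,173) in scene. Next is the second sleeve, the thick-walled grey one at top (402,246).

Emit:
carry_out(targets=[[-0.5,0.35,3,0,1],[0,0,3.5,0,1],[0,0,3,0,1],[0,0,2,0,1],[0,0,1.3,0,1],[0,0,0,0,1]])

```text
t: 24.8
eef_pos: [0.4688, -0.321, 0.0142]
tool_rot: [-0.001, 0.758, 0.652, -0.0]
contact_force: [-1.0, 0.8, 0.2]
gripper_width: 0.999
grasp_force: 0.0
```

```bash
python3 -c "
from h import *
go(.4685,-.3206,.012,81.6)"
```

```text
t 24.8 p [ 0.4688 -0.321   0.0142] yaw 81.34 F [-1.   0.8  0.2] g 0.999 0.0
shift [ 0.03 -0.03  0.22] turn -0.26402670932515093
```

Emit:
carry_out(targets=[[0,0,0,0,-1],[0,0,0,0,-1],[0,0,0,0,-1],[0,0,0,0,-1],[0,0,0,0,-1],[0,0,0,0,-1],[0,0,0,0,-1],[0,0,-0.5,0,-1]], force=25)

```text
t: 25.6
eef_pos: [0.4688, -0.3214, 0.02]
tool_rot: [0.0, 0.759, 0.651, -0.0]
contact_force: [-1.2, 0.5, -1.1]
gripper_width: 0.483
grasp_force: 25.5
```

Emit:
carry_out(targets=[[0,0,-3,0,-1],[0,0,-5,0,-1],[0,0,-5,0,-1],[0,0,-4,0,-1],[3.4,0.8,0,0,-1],[3.4,0.8,0,0,-1],[3.4,0.9,0,0,-1],[3.4,0.8,0,0,-1],[3.4,0.9,0,0,-1],[3.4,0.8,0,0,-1],[3.4,0.9,0,0,-1],[3.4,0.8,0,0,-1]])

```text
t: 26.8
eef_pos: [0.5765, -0.0614, 0.1901]
tool_rot: [0.0, 0.759, 0.651, 0.0]
contact_force: [0.7, 0.1, -0.7]
gripper_width: 0.488
grasp_force: 25.7
```

Emit:
carry_out(targets=[[3.4,0.8,0,0,-1],[3.4,0.8,0,0,-1],[0,0,0,-0.3,-1],[0,0,0,0,-1],[0,0,0,0,-1]])

```text
t: 27.3
eef_pos: [0.6019, 0.0007, 0.1896]
tool_rot: [0.0, 0.757, 0.653, -0.001]
contact_force: [-0.0, -0.0, -0.9]
gripper_width: 0.489
grasp_force: 25.7
```

```bash
python3 -c "
from h import *
go(.603,.0027,.124,81.6)"
```

```text
t 27.3 p [0.6019 0.0007 0.1896] yaw 81.51 F [-0.  -0.  -0.9] g 0.489 25.7
shift [0.22 0.08 6.56] turn -0.08682853886783448
```

Emit:
carry_out(targets=[[0.2,0.1,1.5,0,-1],[0,0,1.5,0,-1],[0,0,1,0,-1],[0,0,0.5,0,-1],[0,0,0.5,0,-1],[0,0,0,0,-1]])

```text
t: 27.9
eef_pos: [0.6033, 0.0039, 0.1389]
tool_rot: [-0.0, 0.757, 0.653, -0.0]
contact_force: [-1.0, -0.2, -0.2]
gripper_width: 0.482
grasp_force: 25.7
```

Emit:
carry_out(targets=[[0,0,0.4,0,-1],[0,0,0.4,0,-1],[0,0,0.3,0,-1],[0,0,0,0,-1]])

```text
t: 28.3
eef_pos: [0.6033, 0.003, 0.128]
tool_rot: [0.0, 0.757, 0.653, -0.001]
contact_force: [-0.6, -4.4, -1.5]
gripper_width: 0.489
grasp_force: 25.5
```

```bash
python3 -c "
from h import *
go(.603,.0027,.1265,81.6)
s=imaging.read_camera('scene');print(proj('scene',(.602,-.004,.122)).round(1));cv2.imwrite('pics/b1.png',s[:,:,::-1])"
```

```text
t 28.3 p [0.6033 0.003  0.128 ] yaw 81.57 F [-0.6 -4.4 -1.5] g 0.489 25.5
shift [-0.04 -0.02  0.15] turn -0.03294858246708543
[357.3 194.4]
```

Emit:
carry_out(targets=[[-0.2,0,0.2,0,-1],[-0.3,0,0.3,0,-1],[-0.3,0,0.2,0,-1],[0,0,0,0,-1]])

```text
t: 28.75
eef_pos: [0.6031, -0.0015, 0.1221]
tool_rot: [-0.001, 0.756, 0.654, 0.002]
contact_force: [0.1, 5.6, 2.4]
gripper_width: 0.485
grasp_force: 24.9
```

Emit:
carry_out(targets=[[-0.3,0,0.2,0,-1],[-0.3,0,0.2,0,-1],[0,0,0,0,-1]])

```text
t: 29.05
eef_pos: [0.6018, -0.008, 0.1178]
tool_rot: [-0.001, 0.757, 0.654, 0.001]
contact_force: [0.5, 4.1, 3.1]
gripper_width: 0.477
grasp_force: 24.9
```

```bash
python3 -c "
from h import *
go(.6015,-.0133,.114,81.6)"
```

```text
t 29.05 p [ 0.6018 -0.008   0.1178] yaw 81.68 F [0.5 4.1 3.1] g 0.477 24.9
shift [-0.52  0.05  0.38] turn 0.07533903709348522
```

Emit:
carry_out(targets=[[-0.3,0,0.2,0,-1],[-0.2,0,0.2,0,-1],[0,0,0,0,-1]])

```text
t: 29.35
eef_pos: [0.6009, -0.0134, 0.1136]
tool_rot: [-0.0, 0.757, 0.654, 0.001]
contact_force: [-0.3, 4.8, 0.9]
gripper_width: 0.472
grasp_force: 25.1
```

Emit:
carry_out(targets=[[0.15,0,0.3,0,-1],[0.15,0,0.3,0,-1],[0,0,0,0,-1]])

```text
t: 29.65
eef_pos: [0.6015, -0.0108, 0.1073]
tool_rot: [-0.0, 0.757, 0.654, 0.001]
contact_force: [1.7, 5.6, 1.0]
gripper_width: 0.477
grasp_force: 25.1
```

```bash
python3 -c "
from h import *
go(.6015,-.0133,.114,81.6)"
```

```text
t 29.65 p [ 0.6015 -0.0108  0.1073] yaw 81.65 F [1.7 5.6 1. ] g 0.477 25.1
shift [-0.25  0.03 -0.67] turn 0.05203235814707341
```

Emit:
carry_out(targets=[[0.2,0,0.35,0,-1],[0.2,0,0.35,0,-1],[0,0,0,0,-1]])

```text
t: 29.95
eef_pos: [0.6021, -0.0076, 0.1003]
tool_rot: [0.0, 0.757, 0.654, 0.0]
contact_force: [0.3, 4.6, 2.5]
gripper_width: 0.479
grasp_force: 25.3
```

Emit:
carry_out(targets=[[0.15,0,0.26,0,-1],[0,0,0,0,-1]])

```text
t: 30.15
eef_pos: [0.6021, -0.0082, 0.0984]
tool_rot: [0.001, 0.757, 0.653, -0.001]
contact_force: [-2.3, -0.2, 8.5]
gripper_width: 0.473
grasp_force: 26.6
```

```bash
python3 -c "
from h import *
go(.6015,-.0133,.114,81.6)"
```

```text
t 30.15 p [ 0.6021 -0.0082  0.0984] yaw 81.53 F [-2.3 -0.2  8.5] g 0.473 26.6
shift [-0.51  0.02 -1.56] turn -0.06505142405211473
```

Emit:
carry_out(targets=[[0.1,0,0.17,0,-1],[0,0,0,0,-1]])

```text
t: 30.35
eef_pos: [0.6021, -0.0082, 0.0977]
tool_rot: [0.001, 0.758, 0.653, -0.001]
contact_force: [-6.6, -2.7, 18.4]
gripper_width: 0.474
grasp_force: 27.9
```

Emit:
carry_out(targets=[[0,0,0,0,0.1],[0,0,0,0,0.4],[0,0,0,0,0.6],[0,0,-2,0,0.6],[0,0,-4,0,0.6],[0,0,-4,0,0.6],[-4,0,-3,0,0.6],[-5,0,0,0,0.6],[-5,0,0,0,0.6],[0,0,0,0,0.6]])

```text
t: 31.35
eef_pos: [0.5794, -0.1543, 0.2257]
tool_rot: [0.001, 0.761, 0.649, -0.003]
contact_force: [-0.7, 0.8, -1.1]
gripper_width: 0.799
grasp_force: 0.0
```

```bash
python3 - <<'E'
from h import *
im={n:imaging.read_camera(n) for n in("scene","top")}
tip=np.array([.602,-.005,.122]);d=np.array([-.073,-.495,.866])
for s in (45,69):
    p=tip+(s-62)/1000*d;print(s,p.round(4),proj("scene",p).round(1),proj("top",p).round(1))
g=cv2.cvtColor(im["top"],cv2.COLOR_RGB2GRAY);print(g[184:206,272:302])
g=cv2.cvtColor(im["scene"],cv2.COLOR_RGB2GRAY);print(g[183:215,345:376])
go(.603,.008,.09,81.6)
E
```

```text
45 [0.6032 0.0034 0.1073] [359.6 198.5] [283.6 194.7]
69 [ 0.6015 -0.0085  0.1281] [355.8 192.7] [287.5 194.9]
[[129 125 126 129 129 127 133 129 132 131 126 117 104  84  91  82  71  72
   71  67  66  75  75  85  93  89  92  97  93  94]
 [126 125 125 128 127 126 128 128 124 126 133 131 133 131 146 134 112  78
   64  65  69  69  66  65  65  62  75  92  95  95]
 [127 124 127 124 127 129 130 125 122 122 122 122 125 121 119 126 135  99
   65  62  65  71  84  77  66  69  58  84  96  93]
 [125 125 125 128 123 127 126 120 119 117 112 113 105 117 115 119 128 112
   98  82  66  97 125 125  90  71  50  81  98  97]
 [125 124 126 127 126 128 124 126 122 126 122 125 127 150 152 146 148 151
  152 132  97 124 144 146 114  72  63  87  97  94]
 [126 124 123 123 125 131 130 130 129 126 130 147 152 150 146 143 142 141
  145 147 136 133 138 139 105  68  74  90  94  98]
 [127 123 110 100 120 131 133 130 132 130 142 149 146 145 133 130 113 119
  136 143 147 144 122  91  66  56  85  98  96  98]
 [123 115 108 124 132 131 128 131 129 131 149 151 144 131  93  59  54  50
   79 126 145 147 125  81  64  53  84 10
[... 5319 characters left out ...]
   98 105 113 121 130 135 139 141 145 147 147 149 150]
 [121 121 120 114 103  93  97 105  96  78  68  77  98 111 111 113 118 114
  105 104 110 120 128 137 141 143 146 147 149 149 151]
 [120 118 116 107  94  93 115 131 123  95  73  82 109 126 129 132 134 131
  121 114 117 125 132 141 143 146 147 148 148 149 150]
 [118 114 110  98  84  89 114 134 129 102  78  90 119 135 139 139 140 140
  135 132 132 137 142 145 147 148 147 148 148 148 150]
 [117 112 107  95  81  79  97 112 110  92  79  98 129 141 142 141 142 143
  143 142 144 145 148 147 149 149 149 149 149 149 149]]
t 31.45 p [ 0.581  -0.146   0.2256] yaw 81.38 F [-0.2  1.1 -0.2] g 0.798 0.0
shift [15.55 -0.13 13.56] turn -0.21893527776394706
```

The rim is centred at top (287.5,195) and scene (356,193), which matches the step prediction, so the sleeve stopped at the shoulder and goes in the tray. I'll grip it and draw it off.

Emit:
carry_out(targets=[[3.6,0,0,-0.2,0.6],[3.6,0,0,0,0.6],[3.6,0,0,0,0.6],[3.6,0,0,0,0.6],[0.3,0,0,0,0.6],[0,0,3,0,0.6],[0,0,4,0,0.6],[0,0,4,0,0.6],[0,0,1.5,0,0.6],[0,0,0,0,0.6],[0,0,0,0,0.6]])

```text
t: 32.55
eef_pos: [0.6038, 0.0023, 0.1025]
tool_rot: [0.0, 0.756, 0.655, 0.001]
contact_force: [0.9, -0.2, 0.3]
gripper_width: 0.797
grasp_force: 0.0
```

```bash
python3 -c "
from h import *
go(.603,.0,.0894,81.6)"
```

```text
t 32.55 p [0.6038 0.0023 0.1025] yaw 81.85 F [ 0.9 -0.2  0.3] g 0.797 0.0
shift [-0.24 -0.05  1.31] turn 0.2455431691411718
```

Emit:
carry_out(targets=[[-0.2,0,0.8,0.2,0.6],[0,0,0.5,0,0.6],[0,0,0,0,0.6],[0,0,0,0,-1],[0,0,0,0,-1],[0,0,0,0,-1],[0,0,0,0,-1],[0,0,0,0,-1],[0,0,0,0,-1],[0,0,0,0,-1]], force=30)

```text
t: 33.55
eef_pos: [0.6028, -0.0005, 0.0886]
tool_rot: [0.0, 0.757, 0.653, 0.0]
contact_force: [-0.6, -0.5, 3.3]
gripper_width: 0.478
grasp_force: 34.6
```

Emit:
carry_out(targets=[[-0.25,0,-0.43,0,-1],[-0.25,0,-0.43,0,-1],[-0.25,0,-0.43,0,-1],[-0.25,0,-0.43,0,-1],[-0.25,0,-0.43,0,-1],[-0.25,0,-0.43,0,-1],[-0.25,0,-0.43,0,-1],[-0.25,0,-0.43,0,-1],[-0.25,0,-0.43,0,-1],[-0.25,0,-0.43,0,-1],[0,0,0,0,-1]])

```text
t: 34.65
eef_pos: [0.5993, -0.0257, 0.132]
tool_rot: [0.001, 0.757, 0.653, 0.0]
contact_force: [0.0, -0.1, -1.2]
gripper_width: 0.475
grasp_force: 34.3
```

Emit:
carry_out(targets=[[0,0,-2,0,-1],[0,0,-3,0,-1],[0,0,-2,0,-1],[0,0,0,0,-1],[0,0,0,0,-1]])

```text
t: 35.15
eef_pos: [0.5987, -0.0251, 0.201]
tool_rot: [0.0, 0.757, 0.653, -0.0]
contact_force: [-0.7, 0.7, -1.0]
gripper_width: 0.481
grasp_force: 34.3
```

```bash
python3 -c "
from h import *
go(.6145,.240,.1,81.6);print(plane('top',203,192,.018))
g=cv2.cvtColor(imaging.read_camera('top'),cv2.COLOR_RGB2GRAY);print((g[168:216:3,180:228:3]))"
```

```text
t 35.15 p [ 0.5987 -0.0251  0.201 ] yaw 81.61 F [-0.7  0.7 -1. ] g 0.481 34.3
shift [26.46 -2.31 10.1 ] turn 0.005996723616590316
[0.61433939 0.23966611 0.018     ]
[[105 104 105 101 102 103 101 104 101 103 106  67  68  67  66  66]
 [100 104 105 108 106 101 103 102 106 105 109  75  70  67  70  65]
 [103  72  28  23  30  23  31  27  29  29  26  27  35  33  32  59]
 [103  75  36  37  37  34  37  38  38  35  36  36  40  32  28  99]
 [101  75  38  44  42  40  42  44  45  45  37  44  41  43  24  94]
 [103  70  37  40  42  41  44  43  41  43  44  41  41  40  22  93]
 [101  59  39  41  40  44  42  43  44  44  43  44  42  42  25  93]
 [105  60  38  36  41  46  44  37  42  44  42  44  41  41  24  94]
 [101  60  35  37  44  46  40  47  47  44  41  42  41  42  25  93]
 [101  63  38  36  40  44  40  39  42  43  42  40  46  42  27  93]
 [103  63  34  41  38  45  39  42  46  43  43  42  46  46  26  95]
 [105  61  43  41  44  43  41  40  47  44  44  46  41  40  29  93]
 [103  61  41  39  40  42  44  43  41  45  43  45  44  48  29  94]
 [102  61  40  41  45  44  41  46  43  44  45  42  45  42  27  92]
 [102  59  37  41  38  39  34  43  46  41  43  41  45  46  31  98]
 [103 105  69  69  68  67  65  68  74  70  67  68  70  70  66 104]]
```

Emit:
carry_out(targets=[[2.8,-0.3,0,0,-1],[2.8,-0.3,0,0,-1],[2.8,-0.3,0,0,-1],[2.8,-0.3,0,0,-1],[2.8,-0.3,0,0,-1],[2.8,-0.2,0,0,-1],[2.8,-0.2,0,0,-1],[2.9,-0.2,0,0,-1],[3,-0.2,3,0,-1],[0,0,4,0,-1],[0,0,4,0,-1],[0,0,4,0,-1]])

```text
t: 36.4
eef_pos: [0.6121, 0.2303, 0.048]
tool_rot: [-0.0, 0.757, 0.654, -0.001]
contact_force: [0.9, -0.4, -0.3]
gripper_width: 0.479
grasp_force: 34.3
```

Emit:
carry_out(targets=[[0,0,1.5,0,-1],[0,0,0,0,-1],[0,0,0,0,-1]])

```text
t: 36.7
eef_pos: [0.614, 0.2309, 0.0371]
tool_rot: [0.0, 0.757, 0.653, 0.001]
contact_force: [0.0, 0.1, 0.0]
gripper_width: 0.476
grasp_force: 34.2
```

```bash
python3 -c "
from h import *
go(.6145,.230,.017,81.6)"
```

```text
t 36.7 p [0.614  0.2309 0.0371] yaw 81.61 F [0.  0.1 0. ] g 0.476 34.2
shift [-0.08  0.07  2.01] turn 0.005887588340982575
```

Emit:
carry_out(targets=[[0,0,0.8,0,-1],[0,0,0.6,0,-1],[0,0,0.3,0,-1],[0,0,0,0,-1]], force=25)

```text
t: 37.1
eef_pos: [0.6132, 0.2303, 0.0191]
tool_rot: [0.0, 0.757, 0.653, -0.0]
contact_force: [-0.2, -0.9, -0.8]
gripper_width: 0.473
grasp_force: 34.2
```

Emit:
carry_out(targets=[[0,0,0.3,0,-1],[0,0,0,0,-1]])

```text
t: 37.3
eef_pos: [0.6133, 0.2304, 0.0161]
tool_rot: [-0.0, 0.757, 0.653, -0.0]
contact_force: [0.2, 0.6, -0.9]
gripper_width: 0.474
grasp_force: 34.2
```

Emit:
carry_out(targets=[[0,0,0.2,0,-1],[0,0,0,0,-1]])

```text
t: 37.5
eef_pos: [0.6132, 0.2305, 0.014]
tool_rot: [-0.0, 0.757, 0.653, -0.0]
contact_force: [-0.0, 0.8, -0.7]
gripper_width: 0.476
grasp_force: 34.2
```

Emit:
carry_out(targets=[[0,0,0.2,0,-1],[0,0,0,0,-1]])

```text
t: 37.7
eef_pos: [0.6135, 0.2306, 0.013]
tool_rot: [0.0, 0.757, 0.653, 0.0]
contact_force: [-2.1, -0.1, 5.3]
gripper_width: 0.475
grasp_force: 35.1
```

Emit:
carry_out(targets=[[0,0,0.2,0,-1],[0,0,0,0,-1]])

```text
t: 37.9
eef_pos: [0.6136, 0.2306, 0.0126]
tool_rot: [0.0, 0.757, 0.653, 0.0]
contact_force: [-6.5, -3.0, 17.1]
gripper_width: 0.473
grasp_force: 36.4
```

Emit:
carry_out(targets=[[0.3,0,0,0,-1],[0.2,0,0.05,0,-1],[0.25,0,0.1,0,-1],[0.25,0,0.1,0,-1],[0,0,0,0,-1]])

```text
t: 38.4
eef_pos: [0.6162, 0.2387, 0.0099]
tool_rot: [0.002, 0.757, 0.653, -0.0]
contact_force: [-3.4, -5.2, 14.8]
gripper_width: 0.472
grasp_force: 36.3
```

Emit:
carry_out(targets=[[0.2,0,0.1,0,-1],[0.2,0,0.1,0,-1],[0,0,0,0,-1]])

```text
t: 38.7
eef_pos: [0.6169, 0.2426, 0.0076]
tool_rot: [0.002, 0.757, 0.653, 0.0]
contact_force: [-2.6, -4.3, 13.5]
gripper_width: 0.475
grasp_force: 36.1
```

Emit:
carry_out(targets=[[0,0,0,0,0.1],[0,0,0,0,0.3],[0,0,0,0,0.4],[0,0,-0.5,0,0.4],[0,0,-3,0,0.4],[0,0,-4,0,0.4],[0,0,-4,0,0.4],[0,0,-4,0,0.4],[-5,0,-2,0,0.4],[-5,0,0,0,0.4],[-5,0,0,0,0.4],[-5,0,0,0,0.4]])

```text
t: 39.9
eef_pos: [0.5863, 0.0484, 0.1799]
tool_rot: [0.0, 0.757, 0.654, 0.0]
contact_force: [1.2, -1.5, 0.1]
gripper_width: 0.702
grasp_force: 0.0
```

Emit:
carry_out(targets=[[-5,0,0,0,0.4],[-5,0,0,0,0.4],[-5,0,0,0,0.4],[-3,0,0,0,0.4],[0,0,0,0,0.4],[0,0,0,0,0.4],[0,0,0,0,0.4],[0,0,0,0,0.4],[0,0,0,0,0.4],[0,0,0,0,0.4]])

```text
t: 40.9
eef_pos: [0.5606, -0.1272, 0.1793]
tool_rot: [-0.0, 0.757, 0.654, 0.0]
contact_force: [-0.9, -0.6, -0.1]
gripper_width: 0.7
grasp_force: 0.0
```

```bash
python3 - <<'E'
from h import *
rings("top");rings("scene")
for n in("top","scene"):
    for z in(.049,.004):
        print(n,z,[proj(n,(.6145+a,.243+b,z)).round(1).tolist() for a,b in((.021,0),(-.021,0),(0,.021),(0,-.021))])
g=cv2.cvtColor(imaging.read_camera("top"),cv2.COLOR_RGB2GRAY);print(g[178:206,188:216])
print(bot.get_obs()["t"])
E
```

```text
top [376 137  28  15  86] (np.float64(389.5), np.float64(144.0)) z45 [ 0.7525 -0.2837  0.045 ] z50 [ 0.7516 -0.283   0.05  ]
top [350 143  25   5  43] (np.float64(362.0), np.float64(145.0)) z45 [ 0.7488 -0.2071  0.045 ] z50 [ 0.7479 -0.2067  0.05  ]
top [376 150  27  12  51] (np.float64(389.0), np.float64(155.5)) z45 [ 0.7202 -0.2825  0.045 ] z50 [ 0.7194 -0.2817  0.05  ]
top [268 181  21  11  44] (np.float64(278.0), np.float64(186.0)) z45 [0.6315 0.0249 0.045 ] z50 [0.6311 0.0244 0.05  ]
top [189 183  14  15 101] (np.float64(195.5), np.float64(190.0)) z45 [0.6177 0.2532 0.045 ] z50 [0.6173 0.2518 0.05  ]
top [326 189  30  17 401] (np.float64(340.5), np.float64(197.0)) z45 [ 0.603  -0.1486  0.045 ] z50 [ 0.6027 -0.1484  0.05  ]
top [314 198  10  32 176] (np.float64(318.5), np.float64(213.5)) z45 [ 0.5566 -0.0883  0.045 ] z50 [ 0.5565 -0.0883  0.05  ]
top [359 204  10  24 168] (np.float64(363.5), np.float64(215.5)) z45 [ 0.5525 -0.2126  0.045 ] z50 [ 0.5524 -0.2122  0.05  ]
top [ 197  233   43   43 1255] (np.float64(218.0), np.float64(254.0)) z45 [0.442  0.1867 0.045 ] z50 [0.4424 0.1
[... 3767 characters left out ...]
2  40  40  38  42  37  40  32  34  31  40  39  37  39  32  38  34
   35  41  44  44  45  41  41  47  44  45]
 [ 43  44  42  43  48  39  38  34  39  36  38  39  38  31  37  39  35  38
   37  39  44  45  46  44  44  49  43  40]
 [ 41  37  42  40  46  38  33  35  34  39  35  35  34  38  35  40  39  38
   36  39  47  43  50  43  46  46  44  46]
 [ 40  40  44  41  46  38  36  37  33  36  35  35  37  40  37  40  34  38
   34  45  45  46  43  47  43  42  45  44]
 [ 38  38  40  39  45  45  39  34  30  40  41  32  38  32  35  37  40  40
   33  41  43  45  45  43  44  47  46  43]
 [ 40  43  39  42  44  44  39  35  37  40  34  41  35  42  40  38  34  36
   36  43  43  40  46  44  43  44  40  42]]
41.05
```

The tray ring is 14x15 px at top (195.5,190), and its visible side matches an upright sleeve inside the tray. The saucer is unchanged and the arm is clear of everything.

```bash
python3 -c "
from station import bot
print(bot.hand_in())"
```

```text
the job is handed in; nothing more can be done
None
```

I handed the job in at about 41 s: the 32 mm sleeve went right down to the pin's foot and stands upright in the saucer, and the 23.5 mm sleeve stopped at the shoulder and stands upright in the tray.

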